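# Slide out the spice tray and show a jar to the code reader

### The arm

A 7-joint arm with a two-finger parallel gripper is mounted at the origin on a cart in front of the work surface, level with it; the furniture and walls round the work are solid. World frame = base frame: x ahead of the robot, y to its left, z up, the work surface at z = 0. Lengths are in m, angles in rad, forces in N, time in s.
With the tool pointing down it reaches from about 0.425 to 0.925 m from the base axis. Payload 6.8 kg.
Tool frame: the origin (TCP) lies at the very end of the fingers, on their centre line; the grasp point (between the pads) lies 19 mm behind it; z points along the fingers, x is the direction in which the jaws open and shut, and the axes are right-handed (so a half turn about z gives the same grasp; the last joint's range is limited). The gripper opens to 85 mm and grips with 20 to 120 N. Pads are 22 mm wide; open, the fingers measure 114 mm over their backs; the gripper's body (76 mm by 85 mm) begins 54 mm behind the grasp point. The pads swing forward as they close: fully open they stand 13 mm farther back than shut.
Start: joints at [-1.307, 0.477, 0.022, 1.555, -0.011, 1.109, -0.083], TCP at [0.245, 0.629, 0.231] pointing down, gripper open.
Joint ranges: [-2.96, 2.96], [-0.34, 2.1], [-1.41, 1.46], [0.24, 2.44], [-1.37, 4.51], [0.17, 1.92], [-2.96, 2.96]. Speed limits (rad/s): [2.39, 2.39, 3.14, 3.14, 3.14, 3.14, 3.14].

### API

Orientations are given as a rotation vector (axis times angle).
In Python, from bench import get_obs, imaging, hand_in gives the robot as it stands.
- The arm moves only by the tool send_rows, never from a script. Its argument "motion" is a list of rows, each an object with "dp": the shift along the world's x, y, z in m, a list of three; "rot": the turn, a rotation vector about the world's x, y, z in rad, a list of three; "grip": the finger opening in m, from 0 to 0.0854. In form: [{"dp": [dx, dy, dz], "rot": [ax, ay, az], "grip": grip}, ...]. A call has 1 to 20 rows; each row shifts and turns the pose as measured when the row begins; what a row does not reach is not made up. A row lasts 1/8 s, in which the tool goes at most 62.5 mm and 10.7 degrees, less where a joint would pass 70% of its speed; a pose out of reach is approached as far as the arm can. A call is refused whole if a number of a shift passes 0.0625 or a number of a turn 0.188, either way. A call with a gripper value outside its range is refused whole. The fingers move at their own pace and stop on an object; "grip_force" is the grip in N (left out, the last holds). Time passes only in rows, so rows that do not move let the fingers close. It gives the time, the measured TCP pose, the force and the opening at its end, in the units of the state.
- get_obs(): the state, without advancing time (a new reading comes with each control period).
- imaging.grab_frame(name): name is "scene" or "top" or "wrist"; returns a dict with "img" (400x640x3 uint8, red, green, blue), "fx", "fy", "cx", "cy" (pixels), "R" (3x3) and "t" (3): a world point X has camera coordinates R X + t. Camera axes: x right, y down, z forward; pixel columns grow to the right and rows downward; lengths in m; the calibration is good to about 2 mm. A picture is of the moment at which its call begins. There is no depth.
- hand_in(): hands the job in, once; it reports no verdict.
The state is a dict: "clock": time; "joints": joint angles; "qvel": joint speeds; "tau": joint torques, N m; "tcp_pos": TCP position; "orientation": TCP orientation; "contact_force": force on the tool from outside, world axes, zero at the start; "moment": the same for the moment, N m; "grip_width": finger opening in m.
Only numpy, scipy, OpenCV 4.12 (cv2) and the standard library are available. Lean on these libraries where they do the work, as an engineer would, in place of code of your own. Each camera call takes 0.05 s, during which the arm holds its last target. There are 200 camera calls.

### The job

Bring the spice tray out from under the wall cabinet: slide it along its rail to the right, fully home against the end bumper, with all three jars in it. Then take out the jar with the yellow lid and present its underside to the code reader: hold it still in the air with its base facing the lens squarely, centred on the lens's line of sight, the base 8 cm from the glass. Finish while still holding it there; leave the other two jars standing in the tray and the tray home, do not press on or knock the reader, and leave the salt shaker and onion where they are.

Things in the scene. Friction and masses are not known exactly. Their poses are not given: they have to be found in the camera images.
- tray (a joint): Slide of the wooden spice tray on its straight rail (m): 0 fully left, 0.200 fully right, against the right-hand bumper. Starts at 0. Growing values move it along the tray's own -y (roughly world -y, out from under the wall cabinet). About 2 N of friction plus light damping (8 N per m/s), no spring; it stays where it is left.
- tray_handle (a point): Grip point of the black upright plate at the tray's right-hand end: 44 mm wide (x), 12 mm thick (y), top 18 mm above this point and 112 mm above the table. Axes: x across the rail (roughly world +x), y along the rail to the left, z up. Well centres lie 95, 175 and 255 mm from here along +y; tray top 38 mm above the table.
- jar_paprika_mid (a point): Middle (half-way up, on the axis) of the jar to be read: yellow lid, red-brown contents, rounded body 45 mm wide, 100 mm tall; its base is 50 mm below this point along its own z (z points out through the lid). Lid round, 44 mm wide, top 20 mm. About 0.11 kg. Stands upright in one of the tray's three wells (any), 58 mm wide and 15 mm deep, its base 23 mm above the table.
- jar_thyme_mid (a point): Middle of a spice jar with a black lid and green label, 41 mm wide, 104 mm tall; to be left in the tray. Stands upright in one of the tray's three wells (any), 58 mm wide and 15 mm deep, its base 23 mm above the table.
- jar_curry_mid (a point): Middle of a spice jar with a black lid and dark label, 44 mm wide, 106 mm tall; to be left in the tray. Stands upright in one of the tray's three wells (any), 58 mm wide and 15 mm deep, its base 23 mm above the table.
- jar_paprika: The yellow-lidded jar as a solid; origin in the middle of its base, z out through the lid.
- reader: Code reader fixed to the table: round grey foot 96 mm wide, with a tilted white head; about 80 mm tall in all. Origin under the middle of the foot; the head leans towards its own -x (roughly towards the robot).
- reader_head: Head of the code reader, white, round, 64 mm wide, with a dark lens ring in its upper face. Origin in the middle of the lens glass, 64 mm above the table; z points straight out of the glass along the line of sight: upwards, leaning 0.42 rad (24 degrees) from vertical, roughly towards the robot.
- salt_shaker_mid (a point): Middle of a bystander: salt shaker, 44 mm wide, 90 mm tall, standing on the table.
- onion_mid (a point): Middle of a bystander: onion, 71 mm wide, 72 mm tall, on the table.

How it is judged:
By the outcome, as a careful person would: the job done as asked, in the order asked, and still so for the second after the job is handed in, while the arm keeps its last pose, push and grip.
It also fails if it takes over 54 s, if anything falls off the work surface, if the arm or the gripper's body presses on something with over 40 N, if the wrist force passes 120 N, or if a joint passes its speed limit or range.

## Working session

There is one attempt and no reset: what is moved stays moved. The work goes in short steps, Python scripts to look and compute and a tool call to move; the robot and the scene stay as the last step left them, time stands still between calls to the robot, and variables do not carry over. Pictures are saved under pics/ and viewed, about 8 in all and at most 12, crops included, and the job is handed in when it is done.

Besides the shell and the picture viewer there is one more tool, called after "Emit:" in YAML: its name, and indented under it one key for each argument. send_rows: Moves the arm, as the interface text tells. Its arguments: {"type":"object","properties":{"motion":{"type":"array","items":{"type":"object","properties":{"dp":{"type":"array","items":{"type":"number"}},"rot":{"type":"array","items":{"type":"number"}},"grip":{"type":"number"}}}},"grip_force":{"type":"number"}},"required":["motion"]}

```bash
mkdir -p pics; cat > h.py <<'E'
import numpy as np, cv2, pickle
from bench import get_obs, imaging, hand_in
def grab(n,save):
    f=imaging.grab_frame(n); pickle.dump(f,open(f'pics/{save}.pkl','wb')); return f
def load(s): return pickle.load(open(f'pics/{s}.pkl','rb'))
def ray(f,u,v):
    R=np.array(f['R']);t=np.array(f['t']); d=R.T@np.array([(u-f['cx'])/f['fx'],(v-f['cy'])/f['fy'],1]); return -R.T@t,d
def atz(f,u,v,z):
    c,d=ray(f,u,v); return c+d*(z-c[2])/d[2]
def proj(f,X):
    p=np.array(f['R'])@np.array(X)+np.array(f['t']); return np.array([f['fx']*p[0]/p[2]+f['cx'],f['fy']*p[1]/p[2]+f['cy']])
E
python3 - <<'E'
from h import *
o=get_obs(); print({k:np.round(v,3) for k,v in o.items()})
for n in ['scene','top']:
    f=grab(n,n+'0'); print(n,f['fx'],f['cx'],f['cy'],np.round(f['R'],3).tolist(),np.round(f['t'],3))
    cv2.imwrite(f'pics/{n}0.png',cv2.cvtColor(f['img'],cv2.COLOR_RGB2BGR))
E
```

```text
{'clock': np.float64(0.0), 'joints': array([-1.307,  0.478,  0.022,  1.556, -0.012,  1.109, -0.083]), 'qvel': array([-0.   ,  0.001, -0.002,  0.001,  0.001,  0.   ,  0.   ]), 'tau': array([-1.0000e-03, -5.9645e+01,  1.6080e+00, -2.8120e+01,  1.3000e-02,
        9.0000e-03,  0.0000e+00]), 'tcp_pos': array([0.245, 0.628, 0.23 ]), 'orientation': array([ 2.593e+00,  1.772e+00, -2.000e-03]), 'contact_force': array([-0.251,  0.575, -0.501]), 'moment': array([0.015, 0.041, 0.011]), 'grip_width': np.float64(0.086)}
scene 361.8351814538218 320.2517388060588 204.24844713858266 [[0.629, -0.777, -0.008], [-0.582, -0.465, -0.667], [0.515, 0.425, -0.745]] [-0.333  0.429  0.895]
top 514.8950983517431 321.8909485430227 200.91007607919983 [[0.483, -0.876, 0.018], [-0.679, -0.387, -0.624], [0.553, 0.289, -0.782]] [-0.253  0.505  1.367]
```

View pics/scene0.png

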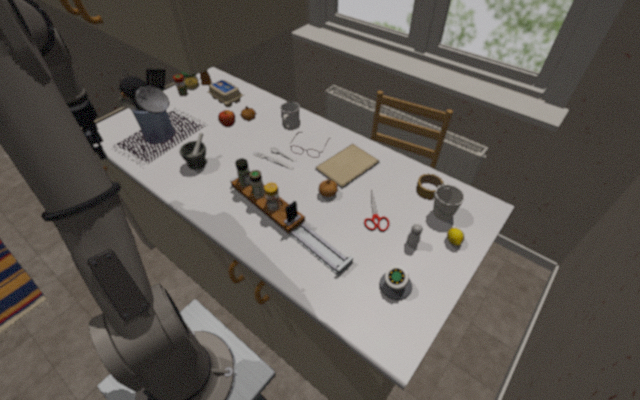

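View pics/top0.png

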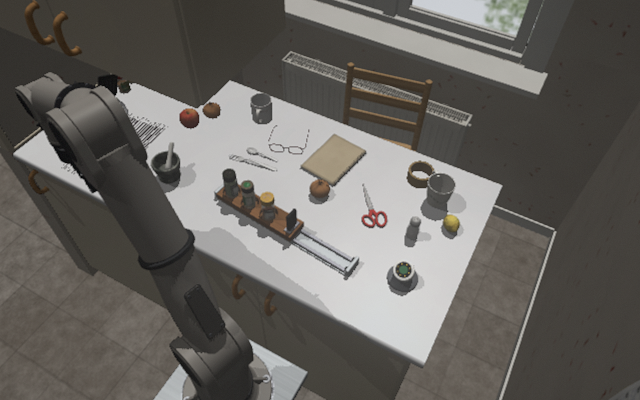

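The yellow-lid jar is nearest the handle (top: lid ≈ (267,199), plate ≈ (292,220)), with the reader at ≈ (403,272), the shaker at ≈ (414,228) and the onion at ≈ (320,188). I'll enlarge both views.

```bash
python3 - <<'E'
from h import *
a=load('top0')['img'][155:305,205:430]; b=load('scene0')['img'][150:305,220:430]
a=cv2.resize(a,(787,525),interpolation=cv2.INTER_CUBIC)
cv2.imwrite('pics/topc.png',a[...,::-1])
b=cv2.resize(b,None,fx=3.75,fy=3.75,interpolation=cv2.INTER_CUBIC); cv2.imwrite('pics/scenec.png',b[...,::-1]); print(a.shape,b.shape)
E
```

```text
(525, 787, 3) (581, 788, 3)
```

View pics/topc.png

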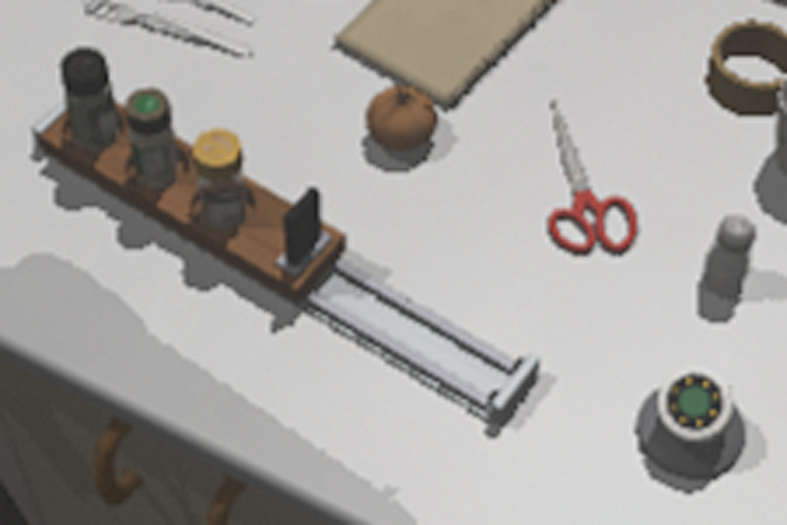

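View pics/scenec.png

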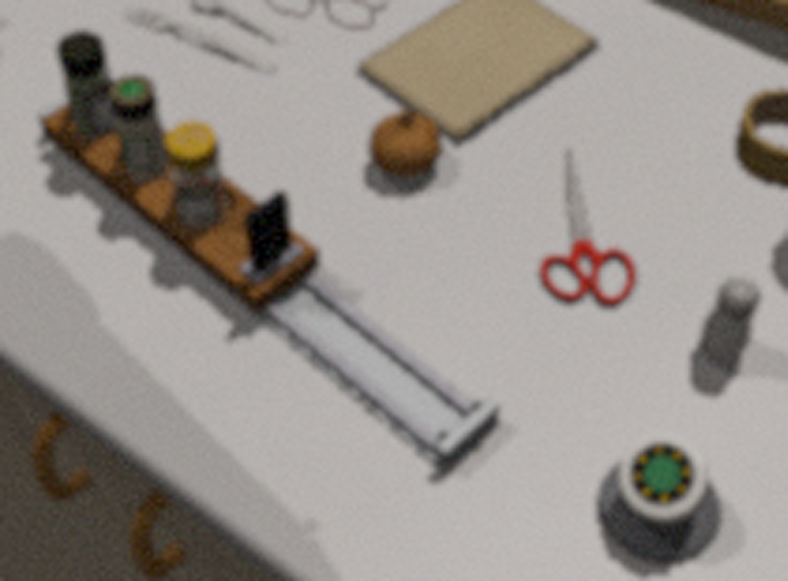

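Top crop: plate top edge ≈ (302,198), yellow lid top ≈ (218,146), lens ≈ (694,402). Scene crop: plate top edge ≈ (268,201), lid ≈ (191,137), lens ≈ (662,475). Next I triangulate these.

```bash
python3 - <<'E'
from h import *
T=load('top0');S=load('scene0')
P={'platetop':((302,198),(268,201),.112),'yellow':((218,146),(191,137),.123),'thyme':((149,102),(132,90),.127),'curry':((83,60),(81,47),.129),'lens':((694,402),(662,475),.064),
'bumper':((516,395),(467,440),.02),'onion_top':((402,100),(405,125),.072),'salt_top':((738,226),(740,290),.09),'foot':((690,445),(657,515),.01)}
for k,(a,b,z) in P.items():
    ua=(a[0]/3.498+205,a[1]/3.5+155); ub=(b[0]/3.75+220,b[1]/3.75+150)
    c1,d1=ray(T,*ua);c2,d2=ray(S,*ub)
    A=np.stack([d1,-d2],1); s=np.linalg.lstsq(A,c2-c1,rcond=None)[0]
    p,q=c1+s[0]*d1,c2+s[1]*d2
    print(k,'tri',np.round((p+q)/2,3),'gap',round(np.linalg.norm(p-q),4),'topz',np.round(atz(T,*ua,z),3),'scz',np.round(atz(S,*ub,z),3))
for n,f in(('T',T),('S',S)): print(n,ray(f,0,0)[0])
E
```

```text
platetop tri [0.529 0.115 0.107] gap 0.0031 topz [0.528 0.113 0.112] scz [0.524 0.111 0.112]
yellow tri [0.53  0.203 0.127] gap 0.0024 topz [0.534 0.205 0.123] scz [0.531 0.205 0.123]
thyme tri [0.541 0.285 0.126] gap 0.005 topz [0.544 0.286 0.127] scz [0.538 0.283 0.127]
curry tri [0.561 0.374 0.115] gap 0.0061 topz [0.555 0.367 0.129] scz [0.548 0.359 0.129]
lens tri [ 0.532 -0.27   0.069] gap 0.0023 topz [ 0.536 -0.269  0.064] scz [ 0.534 -0.27   0.064]
bumper tri [ 0.486 -0.127  0.03 ] gap 0.0017 topz [ 0.493 -0.125  0.02 ] scz [ 0.491 -0.124  0.02 ]
onion_top tri [0.719 0.117 0.047] gap 0.0033 topz [0.703 0.108 0.072] scz [0.697 0.102 0.072]
salt_top tri [ 0.725 -0.23   0.066] gap 0.0036 topz [ 0.709 -0.234  0.09 ] scz [ 0.703 -0.236  0.09 ]
foot tri [ 0.523 -0.278  0.023] gap 0.005 topz [ 0.528 -0.277  0.01 ] scz [ 0.533 -0.275  0.01 ]
T [-0.29032412 -0.42070519  1.38799758]
S [-0.00138649 -0.43862374  0.95018141]
```

Measurements are consistent: handle ≈ (0.526,0.112), rail +y ≈ (0.12,0.99), yellow jar in the 95 mm well, lens ≈ (0.535,-0.270,0.064). Before moving I'll check where the wall cabinet is, and take the wrist view.

```bash
python3 - <<'E'
from h import *
w=grab('wrist','wrist0')['img']
a=load('top0')['img'][0:200,0:320]; b=load('scene0')['img'][0:200,0:320]
g=lambda i:np.clip((i/255.)**.5*255,0,255).astype(np.uint8)
a=cv2.resize(g(a),(400,250));b=cv2.resize(g(b),(400,250))
c=np.vstack([np.hstack([a,b]),cv2.resize(np.hstack([g(w),0*w]),(800,250))])
cv2.imwrite('pics/cab.png',c[...,::-1])
T=load('top0');S=load('scene0')
for z in(0,.4,.5,.6):print(z,'T235,80',np.round(atz(T,235,80,z),2),'S205,68',np.round(atz(S,205,68,z),2))
E
```

```text
0 T235,80 [1.08 0.73 0.  ] S205,68 [1.03 1.2  0.  ]
0.4 T235,80 [0.69 0.4  0.4 ] S205,68 [0.6  0.51 0.4 ]
0.5 T235,80 [0.59 0.31 0.5 ] S205,68 [0.49 0.34 0.5 ]
0.6 T235,80 [0.49 0.23 0.6 ] S205,68 [0.38 0.17 0.6 ]
```

View pics/cab.png

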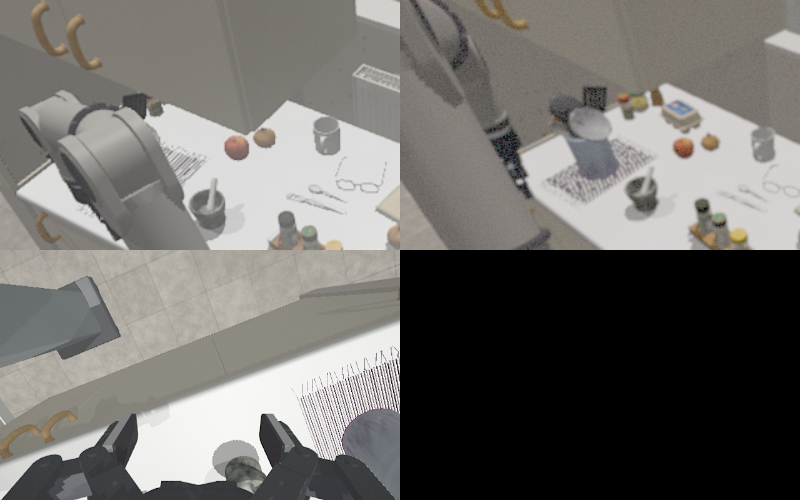

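The wall cabinet's lower right corner shows at top ≈ (198,105) and scene ≈ (192,74).

```bash
python3 - <<'E'
from h import *
T=load('top0');S=load('scene0')
for ua,ub in (((198,105),(192,74)),((0,31),(107,40)),((235,84),(208,72)),((40,45),(80,10))):
    c1,d1=ray(T,*ua);c2,d2=ray(S,*ub)
    s=np.linalg.lstsq(np.stack([d1,-d2],1),c2-c1,rcond=None)[0]
    p,q=c1+s[0]*d1,c2+s[1]*d2; print(np.round((p+q)/2,3),round(np.linalg.norm(p-q),3))
E
```

```text
[0.446 0.33  0.507] 0.007
[0.812 1.782 0.055] 0.035
[0.451 0.226 0.575] 0.071
[0.428 0.844 0.533] 0.027
```

Cabinet bottom is z ≈ 0.507, front x ≈ 0.44 and right end y ≈ 0.33. I'll swing round in front of it, turning the jaws along the rail.

Emit:
send_rows:
  motion:
    - {"dp":[0.014,-0.05,0],"rot":[0,0,0.042],"grip":0.085}
    - {"dp":[0.014,-0.05,0],"rot":[0,0,0.042],"grip":0.085}
    - {"dp":[0.014,-0.05,0],"rot":[0,0,0.042],"grip":0.085}
    - {"dp":[0.014,-0.05,0],"rot":[0,0,0.042],"grip":0.085}
    - {"dp":[0.014,-0.05,0],"rot":[0,0,0.042],"grip":0.085}
    - {"dp":[0.014,-0.05,0],"rot":[0,0,0.042],"grip":0.085}
    - {"dp":[0.0225,-0.045,0],"rot":[0,0,0],"grip":0.085}
    - {"dp":[0.0225,-0.045,0],"rot":[0,0,0],"grip":0.085}
    - {"dp":[0.0225,-0.045,0],"rot":[0,0,0],"grip":0.085}
    - {"dp":[0.0225,-0.045,0],"rot":[0,0,0],"grip":0.085}

```text
clock: 1.4
tcp_pos: [0.4188, 0.1352, 0.2283]
orientation: [2.333, 2.103, -0.003]
contact_force: [-0.1, -0.2, 0.5]
grip_width: 0.085
```

Emit:
send_rows:
  motion:
    - {"dp":[0.03,-0.006,0],"rot":[0,0,0],"grip":0.07}
    - {"dp":[0.03,-0.006,0],"rot":[0,0,0],"grip":0.07}
    - {"dp":[0.03,-0.006,0],"rot":[0,0,0],"grip":0.07}
    - {"dp":[0.015,-0.004,0],"rot":[0,0,0],"grip":0.07}
    - {"dp":[0.0,0.0,0],"rot":[0,0,0],"grip":0.07}

```text
clock: 2.02
tcp_pos: [0.5266, 0.1072, 0.2278]
orientation: [2.342, 2.093, -0.006]
contact_force: [-0.5, -0.9, -0.6]
grip_width: 0.0701
```

```bash
python3 - <<'E'
from h import *
f=grab('wrist','wrist1'); cv2.imwrite('pics/wrist1.png',f['img'][...,::-1]); o=get_obs(); print(np.round(o['tcp_pos'],4),np.round(o['joints'],2),np.round(ray(f,0,0)[0],3), np.round(f['R'],2).tolist())
for X in [(.526,.112,.112),(.537,.206,.123),(.548,.285,.127),(.555,.363,.129)]: print(proj(f,X))
E
```

```text
[0.5259 0.1075 0.2278] [-0.58  0.26  0.31  1.91 -0.09  1.    1.23] [0.448 0.117 0.37 ] [[0.11, 0.99, -0.0], [0.95, -0.1, 0.31], [0.3, -0.04, -0.95]]
[324.00441368 192.46377663]
[448.27421748 197.37577591]
[555.99213637 201.81941066]
[663.77200804 200.59593097]
```

View pics/wrist1.png

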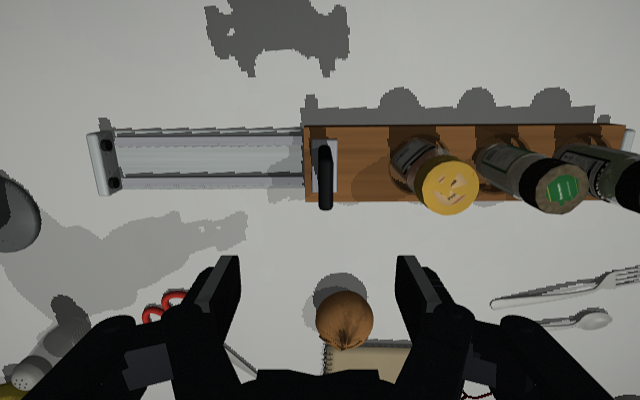

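Wrist view: plate top ≈ (325,150)–(326,207), yellow lid ≈ (450,187), tray front edge from (305,126) to (612,126), and bumper ≈ (100,163).

```bash
python3 - <<'E'
from h import *
f=load('wrist1'); print(f['fx'])
for n,u,v,z in [('p1',325,150,.112),('p2',326,208,.112),('lid',450,187,.123),('e1',305,126,.038),('e2',590,125,.038),('f1',303,202,.038),('bump',113,158,.02),('r1',120,192,.01),('r2',300,188,.01),('thyme',566,187,.127)]: print(n,np.round(atz(f,u,v,z),4))
im=cv2.resize(f['img'][115:225,280:520],(800,367),interpolation=cv2.INTER_CUBIC); cv2.imwrite('pics/w1c.png',im[...,::-1])
E
```

```text
339.3296630906952
p1 [0.4924 0.1163 0.112 ]
p2 [0.5392 0.1122 0.112 ]
lid [0.5289 0.2072 0.123 ]
e1 [0.48   0.0995 0.038 ]
e2 [0.5094 0.371  0.038 ]
f1 [0.5563 0.088  0.038 ]
bump [ 0.4921 -0.1052  0.02  ]
r1 [ 0.5315 -0.1151  0.01  ]
r2 [0.5489 0.0843 0.01  ]
thyme [0.537  0.2912 0.127 ]
```

View pics/w1c.png

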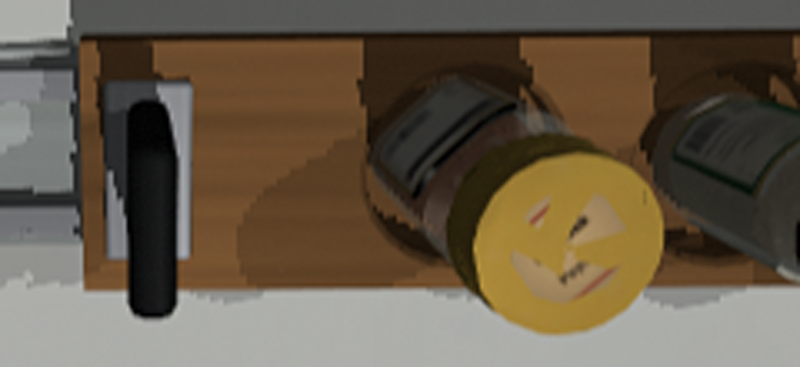

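Plate top centre comes out at ≈ (0.521,0.114) and the rail tilt at 0.105 rad, so the jaws are aligned. Going down and gripping.

Emit:
send_rows:
  motion:
    - {"dp":[-0.004,0.006,-0.03],"rot":[0,0,0],"grip":0.065}
    - {"dp":[0,0,-0.04],"rot":[0,0,0],"grip":0.065}
    - {"dp":[0,0,-0.04],"rot":[0,0,0],"grip":0.065}
    - {"dp":[0,0,-0.03],"rot":[0,0,0],"grip":0.065}
    - {"dp":[0,0,-0.006],"rot":[0,0,0],"grip":0.065}
    - {"dp":[0,0,0],"rot":[0,0,0],"grip":0.065}

```text
clock: 2.82
tcp_pos: [0.5159, 0.1178, 0.0803]
orientation: [-2.333, -2.099, 0.002]
contact_force: [-0.3, 0.2, 0.0]
grip_width: 0.0647
```

Emit:
send_rows:
  grip_force: 40
  motion:
    - {"dp":[0,0,0],"rot":[0,0,0],"grip":0.03}
    - {"dp":[0,0,0],"rot":[0,0,0],"grip":0.015}
    - {"dp":[0,0,0],"rot":[0,0,0],"grip":0.005}
    - {"dp":[0,0,0],"rot":[0,0,0],"grip":0.005}

```text
clock: 3.32
tcp_pos: [0.5168, 0.1137, 0.0834]
orientation: [2.337, 2.098, -0.002]
contact_force: [1.7, 2.2, -10.0]
grip_width: 0.0113
```

Plate gripped (11 mm). Sliding gently along the rail.

Emit:
send_rows:
  motion:
    - {"dp":[-0.0005,-0.005,0],"rot":[0,0,0],"grip":0.005}
    - {"dp":[-0.001,-0.01,0],"rot":[0,0,0],"grip":0.005}
    - {"dp":[-0.0015,-0.014,0],"rot":[0,0,0],"grip":0.005}
    - {"dp":[-0.0018,-0.017,0],"rot":[0,0,0],"grip":0.005}
    - {"dp":[-0.0018,-0.017,0],"rot":[0,0,0],"grip":0.005}
    - {"dp":[-0.0018,-0.017,0],"rot":[0,0,0],"grip":0.005}
    - {"dp":[-0.0018,-0.017,0],"rot":[0,0,0],"grip":0.005}
    - {"dp":[-0.0018,-0.017,0],"rot":[0,0,0],"grip":0.005}
    - {"dp":[-0.0018,-0.017,0],"rot":[0,0,0],"grip":0.005}
    - {"dp":[-0.0018,-0.017,0],"rot":[0,0,0],"grip":0.005}

```text
clock: 4.58
tcp_pos: [0.5005, -0.042, 0.0834]
orientation: [2.335, 2.101, 0.003]
contact_force: [3.8, 2.9, -7.7]
grip_width: 0.0113
```

Emit:
send_rows:
  motion:
    - {"dp":[-0.0015,-0.014,0],"rot":[0,0,0],"grip":0.005}
    - {"dp":[-0.001,-0.01,0],"rot":[0,0,0],"grip":0.005}
    - {"dp":[-0.001,-0.01,0],"rot":[0,0,0],"grip":0.005}
    - {"dp":[-0.0008,-0.007,0],"rot":[0,0,0],"grip":0.005}
    - {"dp":[-0.0005,-0.005,0],"rot":[0,0,0],"grip":0.005}
    - {"dp":[-0.0005,-0.005,0],"rot":[0,0,0],"grip":0.005}
    - {"dp":[-0.0003,-0.004,0],"rot":[0,0,0],"grip":0.005}

```text
clock: 5.45
tcp_pos: [0.496, -0.0846, 0.0834]
orientation: [-2.313, -2.105, -0.019]
contact_force: [2.2, 12.8, -4.5]
grip_width: 0.0113
```

Emit:
send_rows:
  motion:
    - {"dp":[-0.0003,-0.004,0],"rot":[0,0,0],"grip":0.005}
    - {"dp":[-0.0003,-0.004,0],"rot":[0,0,0],"grip":0.005}

```text
clock: 5.7
tcp_pos: [0.496, -0.0845, 0.0834]
orientation: [-2.301, -2.107, -0.027]
contact_force: [1.7, 15.0, -4.1]
grip_width: 0.0113
```

Tray is home: 0.199 m travelled, 15 N against the bumper. Release, lift, and turn the jaws across the rail.

Emit:
send_rows:
  motion:
    - {"dp":[0,0,0],"rot":[0,0,0],"grip":0.005}
    - {"dp":[0,0,0],"rot":[0,0,0],"grip":0.04}
    - {"dp":[0,0,0],"rot":[0,0,0],"grip":0.065}
    - {"dp":[0,0,0],"rot":[0,0,0],"grip":0.065}
    - {"dp":[0,0,0.03],"rot":[0,0,0],"grip":0.065}
    - {"dp":[0,0,0.04],"rot":[0,0,0],"grip":0.065}
    - {"dp":[0,0,0.05],"rot":[0,0,0],"grip":0.065}
    - {"dp":[0,0,0.04],"rot":[0,0,0],"grip":0.085}
    - {"dp":[0,0.01,0],"rot":[0,0,-0.174],"grip":0.085}
    - {"dp":[0,0.01,0],"rot":[0,0,-0.174],"grip":0.085}
    - {"dp":[0,0.01,0],"rot":[0,0,-0.174],"grip":0.085}
    - {"dp":[0,0.01,0],"rot":[0,0,-0.174],"grip":0.085}
    - {"dp":[0,0.01,0],"rot":[0,0,-0.174],"grip":0.085}
    - {"dp":[0,0.01,0],"rot":[0,0,-0.174],"grip":0.085}
    - {"dp":[0,0.01,0],"rot":[0,0,-0.174],"grip":0.085}
    - {"dp":[0.004,0.01,0],"rot":[0,0,-0.174],"grip":0.085}
    - {"dp":[0.005,0.008,0],"rot":[0,0,-0.174],"grip":0.085}
    - {"dp":[0,0,0],"rot":[0,0,0],"grip":0.085}

```text
clock: 7.95
tcp_pos: [0.5018, -0.0002, 0.2516]
orientation: [-3.131, 0.221, -0.044]
contact_force: [-0.3, 0.1, -0.8]
grip_width: 0.0852
```

```bash
python3 - <<'E'
from h import *
from scipy.spatial.transform import Rotation as Ro
f=grab('wrist','wrist2'); t=grab('top','top2'); o=get_obs(); print(np.round(o['tcp_pos'],4),np.round(o['joints'],2),np.round(Ro.from_rotvec(o['orientation']).as_matrix(),3).tolist())
for X in [(.509,.008,.123),(.5,-.087,.112)]: print(proj(f,X),proj(t,X))
c=cv2.resize(t['img'][155:305,225:450],(600,400),interpolation=cv2.INTER_CUBIC)
w=cv2.resize(f['img'],(320,200))
im=cv2.resize(f['img'][:,:],(640,400)); 
cv2.imwrite('pics/w2.png',np.hstack([np.vstack([im,]),cv2.resize(c,(160,400))])[...,::-1]); cv2.imwrite('pics/w2.png',im[...,::-1])
E
```

```text
[ 0.5015 -0.0011  0.2516] [-0.51  0.15  0.44  1.98 -0.07  1.   -0.18] [[0.99, -0.14, 0.028], [-0.14, -0.99, 0.0], [0.028, -0.004, -1.0]]
[321.25313046 177.75728844] [317.92607785 227.38862438]
[325.17940382 273.10210509] [344.31796757 244.53606985]
```

View pics/w2.png

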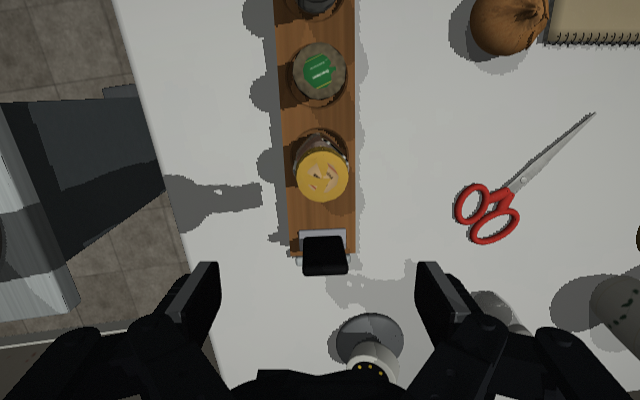

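The lid is at (322,177), as predicted, so the jar stands at (0.509, 0.008); the tray is at the bumper with the other jars in place. Going down on the jar body.

Emit:
send_rows:
  motion:
    - {"dp":[0.0075,0.009,-0.02],"rot":[0,0.028,0.02],"grip":0.085}
    - {"dp":[0,0,-0.04],"rot":[0,0,0],"grip":0.085}
    - {"dp":[0,0,-0.04],"rot":[0,0,0],"grip":0.085}
    - {"dp":[0,0,-0.03],"rot":[0,0,0],"grip":0.085}
    - {"dp":[0,0,-0.03],"rot":[0,0,0],"grip":0.085}
    - {"dp":[0,0,-0.018],"rot":[0,0,0],"grip":0.085}
    - {"dp":[0,0,0],"rot":[0,0,0],"grip":0.085}

```text
clock: 8.93
tcp_pos: [0.5088, 0.0031, 0.07]
orientation: [-3.136, 0.163, -0.003]
contact_force: [-0.1, -0.0, 0.5]
grip_width: 0.0849
```

Emit:
send_rows:
  grip_force: 35
  motion:
    - {"dp":[0,0.005,-0.004],"rot":[0,0,0],"grip":0.085}
    - {"dp":[0,0,0],"rot":[0,0,0],"grip":0.06}
    - {"dp":[0,0,0],"rot":[0,0,0],"grip":0.045}
    - {"dp":[0,0,0],"rot":[0,0,0],"grip":0.035}
    - {"dp":[0,0,0],"rot":[0,0,0],"grip":0.035}

```text
clock: 9.55
tcp_pos: [0.5105, 0.0082, 0.0685]
orientation: [-3.135, 0.16, -0.01]
contact_force: [0.1, -0.5, -1.8]
grip_width: 0.0504
```

Emit:
send_rows:
  motion:
    - {"dp":[0,0,0],"rot":[0,0,0],"grip":0.035}
    - {"dp":[0,0,0],"rot":[0,0,0],"grip":0.035}
    - {"dp":[0,0,0],"rot":[0,0,0],"grip":0.035}

```text
clock: 9.93
tcp_pos: [0.5103, 0.0082, 0.0684]
orientation: [-3.135, 0.16, -0.009]
contact_force: [-0.3, 0.8, -0.5]
grip_width: 0.0499
```

The opening reads 50 mm, more than the 45 mm body, so the body is probably a rounded square caught off its flats. I'll check the jar's turn in the stored pictures.

```bash
python3 - <<'E'
from h import *
g=lambda i:np.clip((i/255.)**.6*255,0,255).astype(np.uint8)
a=load('wrist2')['img'][115:215,270:375]; b=load('wrist1')['img'][125:225,380:485]
n=grab('top','top3'); c=n['img'][190:255,285:355]; print(proj(n,(.51,.008,.08)))
s=grab('scene','scene3'); print(proj(s,(.51,.008,.08))); u,v=proj(s,(.51,.008,.08)).astype(int); d=s['img'][v-32:v+33,u-35:u+35]
R=lambda i:cv2.resize(g(i),(395,295),interpolation=cv2.INTER_CUBIC)
cv2.imwrite('pics/jar.png',np.vstack([np.hstack([R(a),R(b)]),np.hstack([R(c),R(d)])])[...,::-1])
E
```

```text
[317.92012358 235.28952855]
[314.19091936 229.07228391]
```

View pics/jar.png

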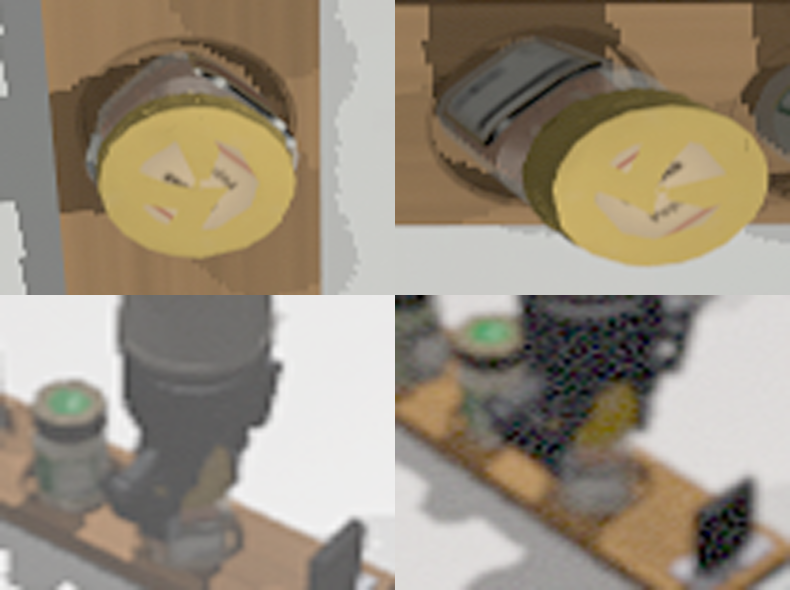

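The body is a rounded square with a corner facing the jaws; its flats lie at about 40° / −50°. I'll open, turn −44° in place and grip again.

Emit:
send_rows:
  motion:
    - {"dp":[0,0,0],"rot":[0,0,0],"grip":0.075}
    - {"dp":[0,0,0],"rot":[0,0,0],"grip":0.075}
    - {"dp":[0,0,0],"rot":[0,0,0],"grip":0.075}
    - {"dp":[0,0,0],"rot":[0,0,-0.154],"grip":0.075}
    - {"dp":[0,0,0],"rot":[0,0,-0.154],"grip":0.075}
    - {"dp":[0,0,0],"rot":[0,0,-0.154],"grip":0.075}
    - {"dp":[0,0,0],"rot":[0,0,-0.154],"grip":0.075}
    - {"dp":[0,0,0],"rot":[0,0,-0.154],"grip":0.075}
    - {"dp":[0,0,0],"rot":[0,0,0],"grip":0.075}

```text
clock: 11.15
tcp_pos: [0.5111, 0.0083, 0.069]
orientation: [-2.832, 1.359, -0.013]
contact_force: [-0.7, 0.2, -1.0]
grip_width: 0.0748
```

Emit:
send_rows:
  grip_force: 40
  motion:
    - {"dp":[0,0,0],"rot":[0,0,0],"grip":0.055}
    - {"dp":[0,0,0],"rot":[0,0,0],"grip":0.045}
    - {"dp":[0,0,0],"rot":[0,0,0],"grip":0.035}
    - {"dp":[0,0,0],"rot":[0,0,0],"grip":0.035}
    - {"dp":[0,0,0],"rot":[0,0,0],"grip":0.035}

```text
clock: 11.78
tcp_pos: [0.511, 0.0085, 0.0692]
orientation: [-2.835, 1.35, -0.012]
contact_force: [0.2, 0.9, -0.5]
grip_width: 0.0433
```

43 mm: on the flats. Lifting.

Emit:
send_rows:
  grip_force: 60
  motion:
    - {"dp":[0,0,0],"rot":[0,0,0],"grip":0.03}
    - {"dp":[0,0,0.01],"rot":[0,0,0],"grip":0.03}
    - {"dp":[0,0,0.02],"rot":[0,0,0],"grip":0.03}
    - {"dp":[0,0,0.03],"rot":[0,0,0],"grip":0.03}
    - {"dp":[0,0,0.04],"rot":[0,0,0],"grip":0.03}
    - {"dp":[0,0,0.05],"rot":[0,0,0],"grip":0.03}
    - {"dp":[0,0,0.05],"rot":[0,0,0],"grip":0.03}
    - {"dp":[0,0,0],"rot":[0,0,0],"grip":0.03}

```text
clock: 12.78
tcp_pos: [0.5095, 0.0063, 0.2774]
orientation: [2.835, -1.353, 0.013]
contact_force: [0.1, -0.1, -2.3]
grip_width: 0.0427
```

```bash
python3 - <<'E'
from h import *
o=get_obs(); print(np.round(o['tcp_pos'],4),np.round(o['joints'],2),np.round(o['contact_force'],1))
n=grab('top','top4'); s=grab('scene','scene4')
def crop(f,X,w=60,h=45):
    u,v=np.round(proj(f,X)).astype(int); print((u-w,v-h)); return cv2.resize(f['img'][v-h:v+h,u-w:u+w],(400,300),interpolation=cv2.INTER_CUBIC)
im=np.vstack([np.hstack([crop(n,(.535,-.27,.06),28,21),crop(s,(.535,-.27,.06),28,21)]),np.hstack([crop(n,(.51,.0,.1)),crop(s,(.51,.0,.1))])])
cv2.imwrite('pics/lift.png',im[...,::-1])
E
```

```text
[0.5095 0.0063 0.2774] [-0.8   0.17  0.76  1.93 -0.13  1.08 -0.88] [ 0.1 -0.1 -2.3]
(np.int64(375), np.int64(250))
(np.int64(369), np.int64(256))
(np.int64(260), np.int64(188))
(np.int64(256), np.int64(181))
```

View pics/lift.png

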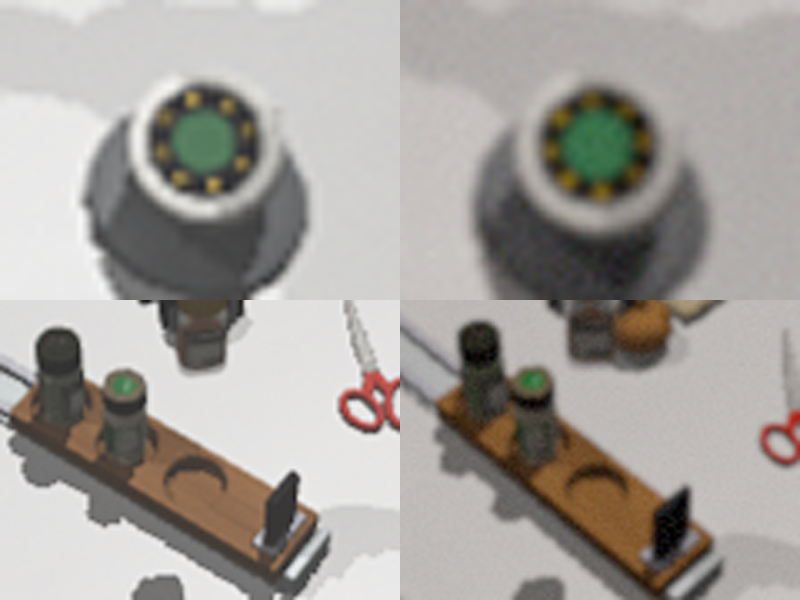

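The jar is lifted; the tray stays at the bumper with two jars standing. Lens centre: top ≈ (403.7,269.6), scene ≈ (396.9,276.4); foot centre: top ≈ (402.4,278.7), scene ≈ (395.6,286.1).

```bash
python3 - <<'E'
from h import *
T=load('top4');S=load('scene4')
for ua,ub,zs in (((403.7,269.6),(396.9,276.4),(.064,)),((402.4,278.7),(395.6,286.1),(.005,.012,.02,.03))):
    c1,d1=ray(T,*ua);c2,d2=ray(S,*ub)
    s=np.linalg.lstsq(np.stack([d1,-d2],1),c2-c1,rcond=None)[0]
    p,q=c1+s[0]*d1,c2+s[1]*d2; print('tri',np.round((p+q)/2,4))
    for z in zs: print(z,np.round(atz(T,*ua,z),4),np.round(atz(S,*ub,z),4))
# circle fit: image ellipses of white head rim & foot
im=T['img'][250:292,375:431]
for X in [(.5,-.2,.06)]:
    for d in [(.1,0,0),(0,.1,0)]: print(proj(T,np.array(X)+d)-proj(T,X))
E
```

```text
tri [ 0.5327 -0.2708  0.0698]
0.064 [ 0.5375 -0.2699  0.064 ] [ 0.5349 -0.2701  0.064 ]
tri [ 0.5366 -0.2737  0.0132]
0.005 [ 0.5425 -0.2725  0.005 ] [ 0.5404 -0.2726  0.005 ]
0.012 [ 0.5383 -0.2732  0.012 ] [ 0.5364 -0.2739  0.012 ]
0.02 [ 0.5335 -0.2741  0.02  ] [ 0.5318 -0.2753  0.02  ]
0.03 [ 0.5275 -0.2752  0.03  ] [ 0.5261 -0.277   0.03  ]
[ 13.68312182 -24.32988423]
[-29.77642149 -13.98619607]
```

Lens at (0.536, -0.270, 0.064). The reader's heading needs a closer look, so I'll take two wrist views on the way.

Emit:
send_rows:
  motion:
    - {"dp":[-0.01,-0.035,0],"rot":[0,0,0],"grip":0.03}
    - {"dp":[-0.01,-0.035,0],"rot":[0,0,0],"grip":0.03}
    - {"dp":[-0.01,-0.035,0],"rot":[0,0,0],"grip":0.03}
    - {"dp":[-0.01,-0.03,0],"rot":[0,0,0],"grip":0.03}
    - {"dp":[0,0,0],"rot":[0,0,0],"grip":0.03}
    - {"dp":[0,0,0],"rot":[0,0,0],"grip":0.03}

```text
clock: 13.62
tcp_pos: [0.4593, -0.1304, 0.2649]
orientation: [2.823, -1.345, -0.017]
contact_force: [0.7, 1.0, -1.7]
grip_width: 0.0429
```

```bash
python3 -c "
from h import *
f=grab('wrist','wA'); print(proj(f,(.536,-.27,.064)))"
```

```text
[466.9375439  190.71167567]
```

Emit:
send_rows:
  motion:
    - {"dp":[-0.01,-0.03,0],"rot":[0,0,0],"grip":0.03}
    - {"dp":[-0.01,-0.03,0],"rot":[0,0,0],"grip":0.03}
    - {"dp":[-0.01,-0.03,0],"rot":[0,0,0],"grip":0.03}
    - {"dp":[-0.01,-0.02,0],"rot":[0,0,0],"grip":0.03}
    - {"dp":[0,0,0],"rot":[0,0,0],"grip":0.03}
    - {"dp":[0,0,0],"rot":[0,0,0],"grip":0.03}

```text
clock: 14.42
tcp_pos: [0.4209, -0.2359, 0.2626]
orientation: [2.83, -1.325, -0.023]
contact_force: [1.0, -0.2, -1.8]
grip_width: 0.0423
```

```bash
python3 - <<'E'
from h import *
f=grab('wrist','wB'); print(get_obs()['joints'].round(2))
o=[]
for n in('wA','wB'):
    f=load(n); u,v=np.round(proj(f,(.536,-.27,.064))).astype(int); print(u,v)
    u=min(max(u,70),570); v=min(max(v,70),330); print(n,(u-70,v-70)); o.append(cv2.resize(f['img'][v-70:v+70,u-70:u+70],(400,400),interpolation=cv2.INTER_CUBIC))
cv2.imwrite('pics/rd.png',np.hstack(o)[...,::-1])
E
```

```text
[-0.43  0.16  0.92  2.   -0.13  1.06 -0.33]
467 191
wA (np.int64(397), np.int64(121))
424 96
wB (np.int64(354), np.int64(26))
```

View pics/rd.png

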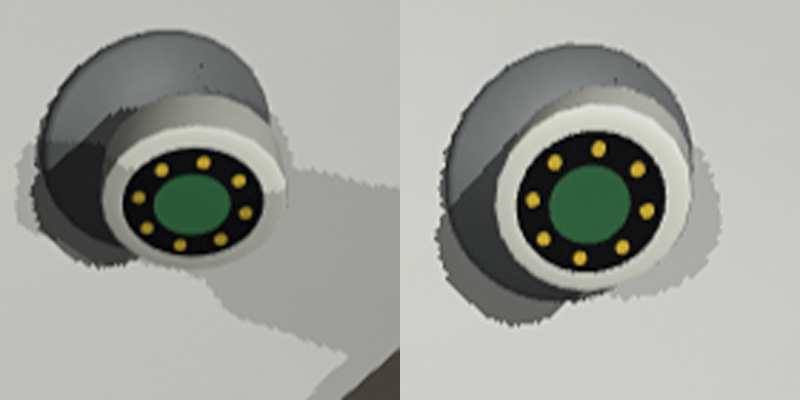

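Both views show the lens ring clearly (A ≈ (193,201), B ≈ (191,201) in their crops). I'll fit 3-D circles to the ring and lens edges.

```bash
cat > fit.py <<'E'
from h import *
from scipy.optimize import least_squares
data=[]
for i,n in enumerate(('wA','wB')):
    f=load(n); u,v=np.round(proj(f,(.536,-.27,.064))).astype(int)
    ox,oy=u-70,v-70
    c=f['img'][oy:oy+140,ox:ox+140].astype(int)
    K=4; c=cv2.resize(c.astype(np.uint8),None,fx=K,fy=K,interpolation=cv2.INTER_CUBIC).astype(int)
    green=((c[...,1]>c[...,0]+25)&(c[...,1]>c[...,2]+10)).astype(np.uint8)
    nw=((c.max(2)<90)|(c.max(2)-c.min(2)>40)).astype(np.uint8)
    for j,m in enumerate((green,nw)):
        m=cv2.morphologyEx(m,cv2.MORPH_OPEN,np.ones((3,3),np.uint8))
        _,lab=cv2.connectedComponents(m); l=lab[int(70.4*K),int(67*K)]
        cn=max(cv2.findContours((lab==l).astype(np.uint8),0,1)[0],key=cv2.contourArea)
        cn=cv2.convexHull(cn)[:,0]; e=cv2.fitEllipse(cn); print(n,j,np.round(np.array(e[0])/K,1),np.round(np.array(e[1])/K,1))
        th=np.linspace(0,2*np.pi,60); a=np.deg2rad(e[2]); x,y=e[1][0]/2*np.cos(th),e[1][1]/2*np.sin(th)
        px=e[0][0]+x*np.cos(a)-y*np.sin(a); py=e[0][1]+x*np.sin(a)+y*np.cos(a)
        uv=np.c_[(px+.5)/K-.5+ox,(py+.5)/K-.5+oy]
        data.append((i,j,f,uv))
def fit(free):
    def res(p):
        x,y,yaw,r0,r1=p[:5]; t=p[5] if free else .42; z=.064+(p[6] if free else 0)
        N=np.array([-np.sin(t)*np.cos(yaw),-np.sin(t)*np.sin(yaw),np.cos(t)]);C=np.array([x,y,z]);o=[]
        for i,j,f,uv in data:
            R=np.array(f['R']);c=-R.T@np.array(f['t'])
            D=np.c_[(uv[:,0]-f['cx'])/f['fx'],(uv[:,1]-f['cy'])/f['fy'],np.ones(len(uv))]@R
            s=((C-c)@N)/(D@N); P=c+D*s[:,None]; o.append(np.linalg.norm(P-C,axis=1)-(r0,r1)[j])
        return np.concatenate(o)*1000
    s=least_squares(res,[.536,-.27,0,.014,.026]+([.42,0] if free else [])); print(np.round(s.x,4),'rms mm',np.sqrt(np.mean(s.fun**2))); return s.x
if __name__=='__main__': fit(0);fit(1)
E
python3 fit.py
```

```text
wA 0 [67.1 71.5] [21.2 26.8]
wA 1 [67.5 70.7] [37.9 49.6]
wB 0 [66.2 71.5] [26.9 29. ]
wB 1 [66.8 70.5] [48.6 52.8]
[ 0.5327 -0.2681 -0.1624  0.0132  0.0239] rms mm 0.30229848990512725
[ 0.5326 -0.2672 -0.1545  0.0131  0.0237  0.4164  0.0021] rms mm 0.16273772239410755
```

Fit: lens (0.533, -0.268, 0.064), heading −0.16, and the free-tilt fit gives 0.416 (given: 0.42), so the result is sound. Computing the move.

```bash
cat > plan.py <<'E'
from h import *
import sys
from scipy.spatial.transform import Rotation as Ro
L=np.array([.5335,-.2685,.064]);t,y=.42,-.16
N=np.array([-np.sin(t)*np.cos(y),-np.sin(t)*np.sin(y),np.cos(t)])
o=get_obs(); R=Ro.from_rotvec(o['orientation']); z=R.as_matrix()[:,2]
ax=np.cross(z,-N); rv=ax/np.linalg.norm(ax)*np.arcsin(np.linalg.norm(ax))
for d in (.19,.126): print(d,'dp',np.round(L+d*N-o['tcp_pos'],4))
print('rot',np.round(rv,4),'tcp',np.round(o['tcp_pos'],4),'z',np.round(z,3),'N',np.round(N,4),'j',np.round(o['joints'],2),'qv',np.abs(o['qvel']).max().round(4),'w',o['grip_width'],o['contact_force'].round(1))
E
python3 plan.py
```

```text
0.19 dp [ 0.0362 -0.0202 -0.0251]
0.126 dp [ 0.062  -0.0243 -0.0836]
rot [-0.0586 -0.4347  0.0051] tcp [ 0.4208 -0.236   0.2626] z [-0.02  -0.009 -1.   ] N [-0.4026  0.065   0.9131] j [-0.43  0.16  0.92  2.   -0.13  1.06 -0.33] qv 0.0046 w 0.042954378720462795 [-0.4 -0.4 -1.7]
```

Emit:
send_rows:
  motion:
    - {"dp":[0.006,-0.0034,0.0],"rot":[-0.01,-0.072,0],"grip":0.03}
    - {"dp":[0.006,-0.0034,0.0],"rot":[-0.01,-0.072,0],"grip":0.03}
    - {"dp":[0.006,-0.0034,-0.006],"rot":[-0.01,-0.072,0],"grip":0.03}
    - {"dp":[0.006,-0.0034,-0.006],"rot":[-0.01,-0.072,0],"grip":0.03}
    - {"dp":[0.006,-0.0034,-0.006],"rot":[-0.01,-0.072,0],"grip":0.03}
    - {"dp":[0.006,-0.0034,-0.006],"rot":[-0.01,-0.072,0],"grip":0.03}
    - {"dp":[0,0,0],"rot":[0,0,0],"grip":0.03}

```text
clock: 15.35
tcp_pos: [0.4625, -0.2475, 0.2377]
orientation: [-2.689, 1.237, -0.62]
contact_force: [-0.4, 0.1, -1.8]
grip_width: 0.043
```

```bash
python3 plan.py
```

```text
0.19 dp [-0.0055 -0.0087 -0.0002]
0.126 dp [ 0.0202 -0.0129 -0.0586]
rot [-0.0012  0.0095 -0.0012] tcp [ 0.4625 -0.2475  0.2377] z [ 0.411 -0.063 -0.909] N [-0.4026  0.065   0.9131] j [-0.44  0.    0.92  2.24 -0.29  0.51 -0.16] qv 0.036 w 0.04299878550076154 [-0.4  0.1 -1.8]
```

Emit:
send_rows:
  motion:
    - {"dp":[0.003,-0.004,-0.01],"rot":[0,0.009,0],"grip":0.03}
    - {"dp":[0.004,-0.003,-0.012],"rot":[0,0,0],"grip":0.03}
    - {"dp":[0.004,-0.002,-0.012],"rot":[0,0,0],"grip":0.03}
    - {"dp":[0.004,-0.002,-0.012],"rot":[0,0,0],"grip":0.03}
    - {"dp":[0.003,-0.001,-0.008],"rot":[0,0,0],"grip":0.03}
    - {"dp":[0,0,0],"rot":[0,0,0],"grip":0.03}
    - {"dp":[0,0,0],"rot":[0,0,0],"grip":0.03}

```text
clock: 16.23
tcp_pos: [0.4886, -0.2525, 0.1849]
orientation: [-2.7, 1.217, -0.598]
contact_force: [-0.4, -0.3, -0.4]
grip_width: 0.0428
```

```bash
python3 plan.py
```

```text
0.19 dp [-0.0315 -0.0037  0.0525]
0.126 dp [-0.0058 -0.0079 -0.0059]
rot [-0.0119 -0.0024 -0.0051] tcp [ 0.4886 -0.2525  0.1849] z [ 0.401 -0.052 -0.915] N [-0.4026  0.065   0.9131] j [-0.27  0.21  0.82  2.23 -0.72  0.47  0.25] qv 0.0154 w 0.042804824808680766 [-0.4 -0.3 -0.4]
```

Emit:
send_rows:
  motion:
    - {"dp":[-0.006,-0.008,-0.006],"rot":[-0.012,-0.002,-0.005],"grip":0.03}
    - {"dp":[0,0,0],"rot":[0,0,0],"grip":0.03}
    - {"dp":[0,0,0],"rot":[0,0,0],"grip":0.03}

```text
clock: 16.6
tcp_pos: [0.4841, -0.2595, 0.1806]
orientation: [-2.706, 1.22, -0.612]
contact_force: [-0.3, 0.3, -0.5]
grip_width: 0.0427
```

```bash
python3 plan.py; python3 - <<'E'
from h import *
from scipy.spatial.transform import Rotation as Ro
t=grab('top','top5');s=grab('scene','scene5')
o=get_obs(); z=Ro.from_rotvec(o['orientation']).as_matrix()[:,2]; T=o['tcp_pos']
def crop(f,w,h):
    u,v=np.round(proj(f,T+.01*z)).astype(int); im=cv2.resize(f['img'][v-h:v+h,u-w:u+w],(400,400),interpolation=cv2.INTER_CUBIC)
    k=200/w; print((u-w,v-h),k)
    for d in (.046,-.054): print('pred',d,((proj(f,T+d*z)-(u-w,v-h)+.5)*k-.5).round(0))
    print('lens',((proj(f,[.5335,-.2685,.064])-(u-w,v-h)+.5)*k-.5).round(0))
    return im
cv2.imwrite('pics/fin.png',np.hstack([crop(t,35,35),crop(s,40,40)])[...,::-1])
E
```

```text
0.19 dp [-0.0271  0.0034  0.0569]
0.126 dp [-0.0013 -0.0008 -0.0015]
rot [-0.0013  0.0018 -0.0007] tcp [ 0.4841 -0.2595  0.1806] z [ 0.404 -0.063 -0.912] N [-0.4026  0.065   0.9131] j [-0.25  0.22  0.8   2.24 -0.74  0.45  0.29] qv 0.0086 w 0.04269352961145034 [-0.3  0.3 -0.5]
(np.int64(364), np.int64(226)) 5.714285714285714
pred 0.046 [209. 220.]
pred -0.054 [189. 176.]
lens [224. 256.]
(np.int64(350), np.int64(225)) 5.0
pred 0.046 [213. 219.]
pred -0.054 [183. 166.]
lens [233. 259.]
```

View pics/fin.png

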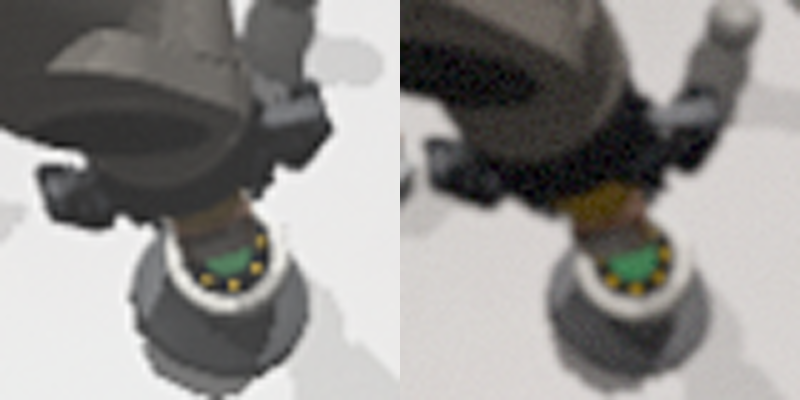

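Jar held over the lens in line with the prediction in both views; reader and shaker untouched. One last small correction, settle, check, hand in.

Emit:
send_rows:
  motion:
    - {"dp":[-0.0015,-0.001,-0.0018],"rot":[0,0,0],"grip":0.03}
    - {"dp":[0,0,0],"rot":[0,0,0],"grip":0.03}
    - {"dp":[0,0,0],"rot":[0,0,0],"grip":0.03}
    - {"dp":[0,0,0],"rot":[0,0,0],"grip":0.03}

```text
clock: 17.2
tcp_pos: [0.4827, -0.2603, 0.1788]
orientation: [-2.706, 1.22, -0.612]
contact_force: [0.1, 0.3, -0.7]
grip_width: 0.0426
```

```bash
python3 plan.py; python3 -c "
from h import *
n=grab('top','top6'); a=load('top4')
# change since lift in tray / shaker / onion areas
for k,X in dict(handle=(.5,-.087,.1),thyme=(.517,.088,.09),curry=(.525,.168,.09),salt=(.705,-.235,.05),onion=(.7,.105,.04)).items():
    u,v=proj(n,X).astype(int); print(k,np.abs(n['img'][v-10:v+10,u-8:u+8].astype(int)-a['img'][v-10:v+10,u-8:u+8]).mean().round(1))"
```

```text
0.19 dp [-0.0257  0.0042  0.0587]
0.126 dp [0.0001 0.     0.0003]
rot [-0.0016  0.002  -0.0008] tcp [ 0.4827 -0.2603  0.1788] z [ 0.404 -0.063 -0.912] N [-0.4026  0.065   0.9131] j [-0.24  0.22  0.8   2.24 -0.75  0.45  0.3 ] qv 0.0021 w 0.04260687493335119 [ 0.1  0.3 -0.7]
handle 8.4
thyme 22.5
curry 32.5
salt 4.2
onion 26.5
```

Pose is spot on. The arm probably covers some of those patches, so I'll compare the onion with the first picture and the jars in the scene view.

```bash
python3 -c "
from h import *
n=load('top6')['img'].astype(int); N=load('top6'); s=grab('scene','scene6')
d=lambda f,g,X:[np.abs(f['img'][v-10:v+10,u-8:u+8].astype(int)-g['img'][v-10:v+10,u-8:u+8]).mean().round(1) for u,v in [proj(f,X).astype(int)]][0]
for k,X in dict(handle=(.5,-.087,.1),thyme=(.517,.088,.09),curry=(.525,.168,.09),salt=(.705,-.235,.05),onion=(.7,.105,.04)).items():
  print(k,'scene vs lift',d(s,load('scene4'),X),'vs start',d(s,load('scene0'),X),'top vs start',d(N,load('top0'),X))
  for f,nm in((N,'top'),(s,'scene')):
    u,v=proj(f,X).astype(int); print(nm,f['img'][v-6:v+7:6,u-6:u+7:6].mean(2).astype(int).tolist())
"
```

```text
handle scene vs lift 48.5 vs start 116.7 top vs start 85.2
top [[234, 237, 226], [119, 55, 235], [112, 46, 179]]
scene [[93, 49, 29], [103, 29, 98], [72, 14, 110]]
thyme scene vs lift 18.0 vs start 55.1 top vs start 53.6
top [[69, 55, 56], [89, 38, 75], [63, 70, 65]]
scene [[67, 53, 41], [85, 29, 83], [92, 65, 66]]
curry scene vs lift 23.2 vs start 60.6 top vs start 59.3
top [[55, 57, 51], [38, 39, 42], [80, 58, 60]]
scene [[41, 52, 52], [180, 38, 50], [184, 51, 46]]
salt scene vs lift 13.6 vs start 22.8 top vs start 18.0
top [[231, 147, 135], [173, 90, 185], [94, 95, 197]]
scene [[205, 137, 153], [165, 76, 153], [95, 90, 177]]
onion scene vs lift 22.4 vs start 26.8 top vs start 20.0
top [[98, 107, 114], [87, 93, 101], [73, 82, 86]]
scene [[74, 88, 95], [70, 76, 78], [59, 64, 70]]
```

```bash
python3 -c "
from h import *
e=lambda f:cv2.cvtColor(f['img'],cv2.COLOR_RGB2GRAY)
for cam in('top','scene'):
  n=load(cam+'6')
  for k,X,r in (('handle',(.5,-.087,.1),'4'),('thyme',(.517,.088,.1),'4'),('curry',(.525,.168,.1),'4'),('salt',(.705,-.235,.06),'0'),('onion',(.7,.105,.045),'0')):
    a=load(cam+r); u,v=proj(n,X).astype(int); t=e(a)[v-10:v+11,u-9:u+10]; m=cv2.matchTemplate(e(n)[v-22:v+23,u-21:u+22],t,cv2.TM_CCOEFF_NORMED); _,mx,_,p=cv2.minMaxLoc(m); print(cam,k,'shift px',p[0]-12,p[1]-12,'score',round(mx,2))
"
```

```text
top handle shift px 0 0 score 0.93
top thyme shift px 12 -11 score 0.46
top curry shift px -3 12 score 0.49
top salt shift px 0 0 score 0.96
top onion shift px 10 -11 score 0.51
scene handle shift px 12 -12 score 0.62
scene thyme shift px 12 -12 score 0.32
scene curry shift px 0 8 score 0.63
scene salt shift px 0 0 score 1.0
scene onion shift px -1 6 score 0.42
```

```bash
python3 -c "
from h import *
print(hand_in())"
```

```text
the job is handed in; nothing more can be done
None
```

The tray is home against its right-hand bumper, and the yellow-lidded jar is held over the code reader with its base facing the lens. I handed the job in at about 17 s of the 54 s allowed, still holding the jar.

- **Tray:** I gripped the handle plate and slid the tray 0.199 m, until it pressed about 15 N against the bumper. The picture after the jar was lifted shows it at the bumper with the other two jars standing in it.
- **Jar grasp:** The first grip caught corners of the jar's rounded-square body (opening 50 mm). I opened, turned 44° and gripped the flats (43 mm) before lifting.
- **Presentation:** The tool is within 0.5 mm and about 0.003 rad of the computed pose, which puts the base 8 cm from the glass on the lens's line of sight. It was almost still (0.002 rad/s) with no contact force beyond about 1 N. The lens fit gave a tilt of 0.416 rad against the stated 0.42.

**Not fully confirmed:**
- The last automatic image check found the salt shaker unmoved in both views and the handle unmoved in the top view. It found no match for the handle in the scene view, or for the onion and the other two jars in either view. I think the arm was covering them from both cameras.
- The wrist-camera and fixed-camera positions for the lens differ by about 3 mm, and I used a value close to the wrist one.
- How the jar sits in the fingers was taken from the grasp, not measured again at the end.

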